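Hold the acid guard's bolted gate ajar

TASK

The clear splash guard over the acid may have only one opening at a time, so first lower its open top hatch gently until it is fully shut. Then unbolt the front gate without forcing it: the barrel bolt sags and its nose has dropped behind the keeper's bent-up lip, so lift the bolt by its black handle while you pull it back towards the gate's hinge, well clear of the keeper. Swing the gate ajar against its closing spring, about a hand's breadth (8 cm at its free edge), and finish while still holding it there for a colleague to reach in, the hatch still shut, the bolt still drawn and everything else on the bench left where it stands.

Things in the scene. Friction and masses are not known exactly. Their poses are not given: they have to be found in the camera images.
- guard: the splash guard, fixed to the bench: grey base tray, aluminium posts, clear panels; 190 (x) x 270 (y) x 190 mm high. Origin: centre of its underside; x points to its back, y to its left seen from the front, z up. The gate is in its front plane, at x = -95 mm; its flat top is at z = 190 mm (196 mm over the shut hatch); a white vent stub on the rear right of the top rises to 220 mm
- hatch (a joint): the clear top hatch, rad: 0 = shut flat on the guard's top, grows as its front edge swings up; starts open at 0.8 to 1.15. Hinge along the guard's y at the hatch's rear edge. The hinge is stiff: the hatch stays where it is left, and it is shut by pressing its front lip down with about 2 N all along its arc. The hatch is 130 mm from hinge to front edge, 230 mm wide, 6 mm thick
- hatch_lip (a point): upper front part of the hatch's black pull lip, 60 mm wide and 5 mm thick, 137 mm from the hinge axis and in the middle of the front edge: the point to press; the lip ends 4 mm beyond it. With the hatch shut it lies 5 mm above the guard's top
- hatch_hinge (a point): middle of the hatch's hinge axis, on the guard's top, 45 mm behind the guard's centre (fixed to the guard)
- gate (a joint): the front gate, rad: 0 = shut, grows as its free edge swings out towards the front (guard -x). Vertical hinge at the gate's right edge, at x = -95, y = -120 mm in the guard's frame; the free edge is 219 mm from it, so 0.37 rad is 8 cm. A spring closes it (about 2 N at the bolt's handle when shut, 6 N at 0.4 rad); bolted, it rattles by about 0.015 rad
- gate_edge (a point): front face of the gate's free edge, 219 mm from the hinge axis, 100 mm above the bench
- gate_leaf: the gate itself: aluminium frame with a clear panel, 216 mm wide, z = 16 to 178 mm, 12 mm thick, with the bolt mounted on the front of its top rail. Origin: on the hinge axis at bench level; y runs along the gate from the hinge to the free edge, -x out of its front
- bolt_throw (a joint): how far the steel bolt is drawn back along the gate towards its hinge, m: 0 = thrown into the keeper, 0.036 = fully drawn; its nose is out of the keeper from 0.022. It slides with about 1.5 N and stays where it is left
- bolt_lift (a joint): how far the bolt is swung up in its rear guide, rad: 0 = sagging (its own weight takes it there, nose 0.03 rad below level), 0.08 = top stop. The pivot is 110 mm from the handle, so the stop is 8.5 mm of lift at the handle; the nose's catch lug clears the keeper's lip from about 0.04 rad (4.5 mm at the handle) and must stay lifted until the bolt is drawn 0.018
- bolt_handle (a point): the middle of the bolt's upright black handle: a round grip 16 mm across and 38 mm tall (18 mm above and 20 mm below this point) on a cranked stem, standing 42 mm in front of the gate and about 204 mm above the bench. Free all round: 34 mm to the gate; being round it can turn between the fingers
- bolt_nose (a point): tip of the bolt's nose: rod 12 mm in diameter; a catch lug 10 mm long, 10 mm wide and 7 mm deep hangs from its underside from 4.5 to 14.5 mm behind the tip
- keeper: the steel keeper staple on the guard's left front post, 26 mm wide, 48 mm tall, standing 27 mm out of the post. Its front strap stops the gate from opening while the nose is inside
- keeper_lip (a point): top middle of the keeper's bent-up lip, 4 mm thick, which stands up across the bolt's way between the lug and the gate
- tip_box: bystander: blue pipette tip box with a clear lid, 95 x 122 x 101 mm; origin under its centre
- wash_bottle: bystander: white wash bottle with a blue cap, 93 x 61 x 200 mm; origin under its centre
- sample_bottle_a: bystander: clear sample bottle with a green label and white cap, 58 mm across, 128 mm tall; origin under its centre
- sample_bottle_b: bystander: another such sample bottle
- flask_100: bystander: clear glass measuring flask, 58 mm across, 186 mm tall; origin under its centre

How it is judged (in metres and radians):
On the way, in this order (a step that is already met when the one before it is completed fails the run):
1. the hatch is lowered fully shut while the gate is still bolted (value of joint hatch below 0.05 rad and value of joint bolt_throw below 0.012 m and value of joint gate below 0.06 rad), for 0.2 s.
2. the bolt's nose is lifted over the keeper's bent lip (value of joint bolt_lift above 0.03 rad and value of joint bolt_throw above 0.006 m and value of joint hatch below 0.05 rad and value of joint gate below 0.06 rad).
3. the bolt is drawn clear of the keeper, the hatch still shut (value of joint bolt_throw above 0.024 m and value of joint hatch below 0.05 rad), for 0.1 s.
At the end, for the whole second after the job is handed in: through the last second the gate stands at 0.22 to 0.56 rad (5 to 12 cm open at its free edge), still (under 0.1 rad/s), with the fingers bearing on the gate or its bolt with more than 0.5 N; the bolt is still drawn (over 22 mm) and the hatch is shut (under 0.05 rad) (value of joint gate between 0.22 and 0.56 rad and velocity of joint gate between -0.1 and 0.1 rad/s and contact force between the fingers and gate_leaf above 0.5 N and value of joint hatch below 0.05 rad and value of joint bolt_throw above 0.022 m); the arm keeps its last pose, push and grip.
It fails at once if the hatch is slammed (faster than 2 rad/s) (value of joint hatch below 0.4 rad and velocity of joint hatch below -2 rad/s).
It fails at once if the bolt is forced against the keeper with more than 40 N (contact force between gate_leaf and keeper above 40 N).
It fails at once if the gate is thrown wide open (over 0.9 rad) (value of joint gate above 0.9 rad).
It fails at once if a bystander on the bench is pushed more than 3 cm or knocked over (distance of any of tip_box, wash_bottle, sample_bottle_a, sample_bottle_b, flask_100 from where it was at the start of the episode above 0.03 m or angle between any of tip_box, wash_bottle, sample_bottle_a, sample_bottle_b, flask_100's own z axis and vertical above 0.5 rad).
It also fails if it takes over 45 s, if anything falls off the work surface, if the arm or the gripper's body presses on something with over 40 N, if the wrist force passes 120 N, or if a joint passes its speed limit or range.

ROBOT

A 6-joint arm with a two-finger parallel gripper is mounted at the origin on a cart in front of the work surface, level with it; the furniture and walls round the work are solid. World frame = base frame: x ahead of the robot, y to its left, z up, the work surface at z = 0. Lengths are in mm, angles in rad, forces in N, time in s.
With the tool pointing down it reaches from about 275 to 750 mm from the base axis. Payload 10.2 kg.
Tool frame: the origin (TCP) lies at the very end of the fingers, on their centre line; the grasp point (between the pads) lies 19 mm behind it; z points along the fingers, y is the line along which they close (so a half turn about z gives the same grasp; the last joint's range is limited). The gripper opens to 85 mm and grips with 20 to 120 N. Pads are 22 mm wide; open, the fingers measure 114 mm over their backs; the gripper's body (76 mm by 85 mm) begins 54 mm behind the grasp point. The pads swing forward as they close: fully open they stand 13 mm farther back than shut.
Start: joints at [-1.511, 0.313, 1.498, -0, 1.331, -0.223], TCP at [146.486, -504.156, 231.294] pointing down, gripper open.
Joint ranges: [-2.94, 2.94], [-0.97, 2.17], [0.19, 2.56], [-1.23, 4.37], [0.02, 3.11], [-2.88, 2.88]. Speed limits (rad/s): [2.39, 2.39, 3.01, 3.14, 3.14, 3.14].

INTERFACE

Orientations are given as a unit quaternion [w, x, y, z].
In Python, from rig import ctrl gives the robot as it stands.
- The arm moves only by the shell command python3 -m inch 'ROWS' [OPENING] [FORCE]. ROWS is text: rows parted by semicolons, each of 6 numbers parted by spaces: the shift along the tool's x, y, z in mm, then the turn, a rotation vector about the tool's x, y, z in units of 6 degrees (1.0 is 6 degrees). A call has exactly 10 rows; each row shifts and turns the commanded pose from where the row before left it, along the tool's axes as they then stand; what a row does not reach is not made up. A row lasts 1/12 s, in which the tool goes at most 41.7 mm and 7.16 degrees, less where a joint would pass 70% of its speed; a pose out of reach is approached as far as the arm can. A call with a gripper value outside its range is refused whole. OPENING is the opening, from 0 (shut) to 1 (fully open), set as the call begins (- or left out, the last holds). The fingers move at their own pace and stop on an object; FORCE is the grip in N (left out, the last holds). Time passes only in rows, so rows that do not move let the fingers close, or fill a call up. It gives the time, the measured TCP pose, the force, the opening and the grip force at its end, in the units of the state.
- ctrl.sense(): the state, without advancing time (a new reading comes with each control period).
- ctrl.capture(name): name is "scene" or "top" or "wrist"; returns a dict with "image" (400x640x3 uint8, red, green, blue), "intrinsics" (3x3 intrinsics, pixels), "rvec" (rotation vector, rad) and "tvec" (3), from world to camera coordinates, as OpenCV has them. Camera axes: x right, y down, z forward; pixel columns grow to the right and rows downward; lengths in mm; the calibration is good to about 2 mm. A picture is of the moment at which its call begins. There is no depth.
- ctrl.finish_job(): hands the job in; it is judged then, once.
The state is a dict: "time_s": time; "joints": joint angles; "dq": joint speeds; "tau": joint torques, N m; "eef_pos": TCP position; "ee_rot": TCP orientation; "force": force on the tool from outside, world axes, zero at the start; "wrist_torque": the same for the moment, N m; "grip_width": opening from 0.0 (shut) to 1.0 (fully open); "grip_force": force on a finger pad.
Only numpy, scipy, OpenCV 4.12 (cv2) and the standard library are available. Lean on these libraries where they do the work, as an engineer would, in place of code of your own. Each camera call takes 0.05 s, during which the arm holds its last target. There are 200 camera calls.

## Working session

There is one attempt and no reset: what is moved stays moved. The work goes in short steps, Python scripts to look and compute and a shell command to move; the robot and the scene stay as the last step left them, time stands still between calls to the robot, and variables do not carry over. Pictures are saved under pics/ and viewed, at most 10 in all, crops included, and the job is handed in when it is done.

```bash
mkdir -p pics; ls
python3 - <<'E'
from rig import ctrl
import cv2
s=ctrl.sense();print(s['time_s'],s['eef_pos'],s['ee_rot'],s['force'])
for n in("scene","top"):
    c=ctrl.capture(n);cv2.imwrite(f"pics/{n}0.png",c["image"][:,:,::-1]);print(n,c['rvec'],c['tvec'],c['intrinsics'])
E
```

```text
pics
0.0 [ 146.46333969 -503.88006111  230.73203446] [-6.50793765e-04  9.90021747e-01  1.40913142e-01  4.89698029e-05] [-0.3107895  -0.19672822 -0.80374585]
scene [ 1.00992976 -2.57765006  0.89779308] [ 298.1865931   440.6073642  1171.61864484] [[504.41986124   0.         322.25771327]
 [  0.         504.41986124 193.1261874 ]
 [  0.           0.           1.        ]]
top [ 2.18466714 -2.22343407  0.06374663] [-143.47238699  515.13019523 1109.54720648] [[366.16471697   0.         320.99737471]
 [  0.         366.16471697 194.87466489]
 [  0.           0.           1.        ]]
```

View pics/scene0.png

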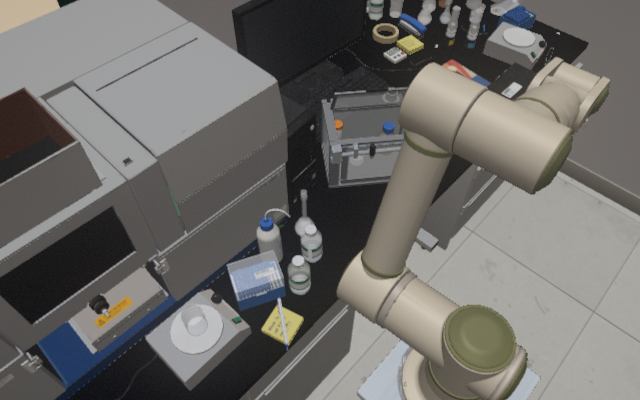

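View pics/top0.png

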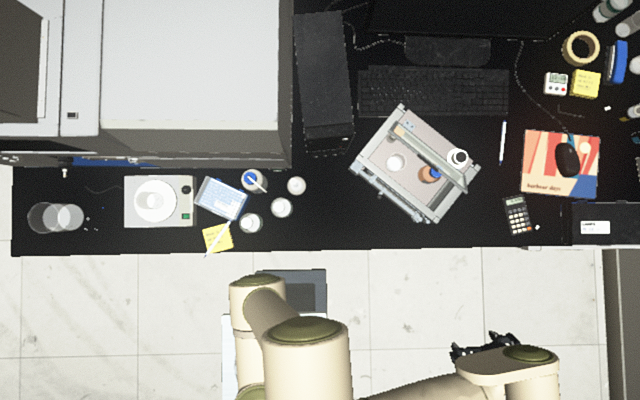

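Run:
```python
import cv2
t=cv2.imread("pics/top0.png")[95:235,340:490];cv2.imwrite("pics/topc.png",cv2.resize(t,None,fx=4,fy=4,interpolation=cv2.INTER_CUBIC))
t=cv2.imread("pics/scene0.png")[75:195,300:440];cv2.imwrite("pics/scenec.png",cv2.resize(t,None,fx=5,fy=5,interpolation=cv2.INTER_CUBIC))
```

```text
(no output)
```

View pics/topc.png

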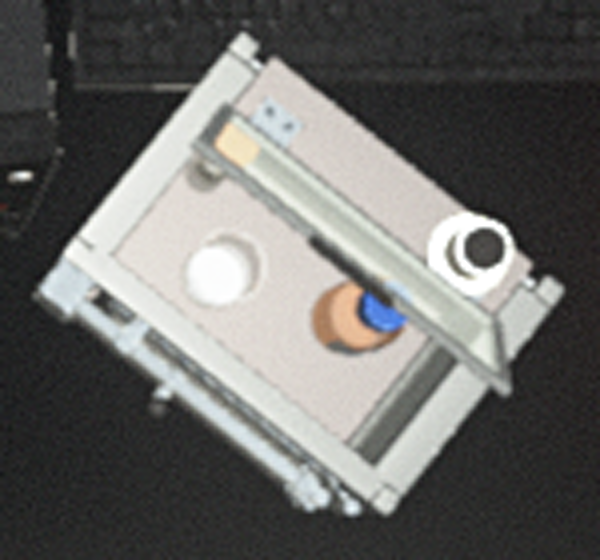

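View pics/scenec.png

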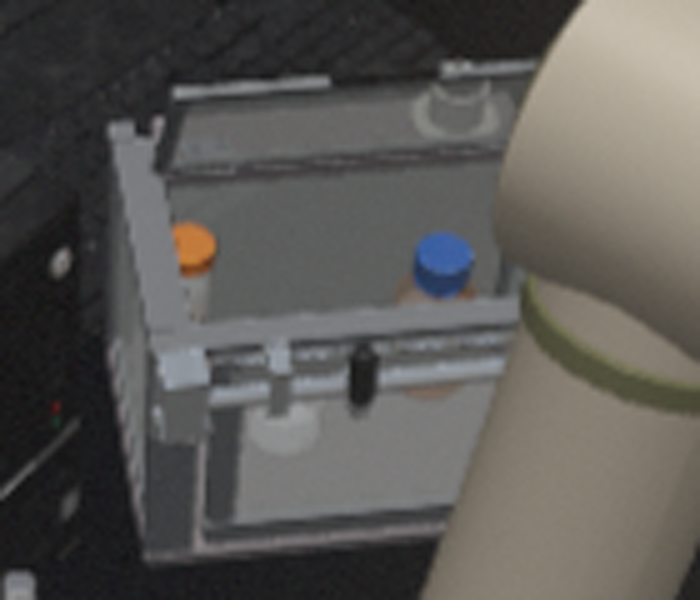

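```bash
cat > h.py <<'E'
import numpy as np,cv2
from rig import ctrl
from scipy.optimize import least_squares
from scipy.spatial.transform import Rotation as R
def proj(c,P):
    return cv2.projectPoints(np.array(P,float).reshape(-1,3),c['rvec'],c['tvec'],c['intrinsics'],None)[0].reshape(-1,2)
def ray(c,uv):
    Rm=cv2.Rodrigues(c['rvec'])[0];o=-Rm.T@c['tvec']
    d=Rm.T@np.linalg.inv(c['intrinsics'])@[uv[0],uv[1],1];return o,d/np.linalg.norm(d)
def onz(c,uv,z):
    o,d=ray(c,uv);return o+d*(z-o[2])/d[2]
def tri(obs):
    A=0;b=0
    for c,uv in obs:
        o,d=ray(c,uv);M=np.eye(3)-np.outer(d,d);A=A+M;b=b+M@o
    return np.linalg.solve(A,b)
def G(p,q):  # guard pose (x,y,yaw) -> world
    q=np.array(q,float).reshape(-1,3);c,s=np.cos(p[2]),np.sin(p[2])
    return q@np.array([[c,s,0],[-s,c,0],[0,0,1]])+[p[0],p[1],0]
E
python3 - <<'E'
from h import *
t=ctrl.capture('top');s=ctrl.capture('scene')
T=lambda x,y:(x/4+340,y/4+95)
S=lambda x,y:(x/5+300,y/5+75)
q=[(95,135,190),(-95,135,190),(-95,-135,190),(95,-135,190)]
uv=np.array([T(246,36),T(72,243),T(385,510),T(560,285)])
for u in uv: print(onz(t,u,190).round())
f=lambda p:(proj(t,G(p,q))-uv).ravel()
r=least_squares(f,[500,-200,-.6]);p=r.x;print(p,r.fun.round(1))
su=np.array([S(112,128),S(165,345)])
print('scene check',((proj(s,G(p,q[:2]))-[300,75])*5).round(),)
h=tri([(t,T(160,398)),(s,S(363,350))]);print('handle top',h)
c,sn=np.cos(p[2]),np.sin(p[2])
d=h-[p[0],p[1],0];print('in guard',c*d[0]+sn*d[1],-sn*d[0]+c*d[1],d[2])
lt=T(345,260)
for a in np.arange(.75,1.2,.05):
    L=G(p,(45-137*np.cos(a)-5*np.sin(a)*0,0,190+137*np.sin(a)));print(a.round(2),((proj(t,L)-[340,95])*4).round(),L.round())
np.save('p.npy',p)
E
```

```text
[ 739. -365.  190.]
[ 604. -248.  190.]
[ 428. -446.  190.]
[ 572. -565.  190.]
[ 585.81366368 -406.29348399   -0.70877653] [ 0.1 -2.7 -2.4  1.1  0.2  0.8  2.   0.6]
scene check [[109. 108.]
 [150. 338.]]
handle top [ 501.34356259 -300.18169743  207.99435484]
in guard -133.19496145161696 25.57364792373052 207.99435483641534
0.75 [[301. 318.]] [[ 544. -370.  283.]]
0.8 [[309. 311.]] [[ 548. -373.  288.]]
0.85 [[316. 304.]] [[ 551. -377.  293.]]
0.9 [[324. 296.]] [[ 555. -380.  297.]]
0.95 [[332. 288.]] [[ 559. -384.  301.]]
1.0 [[340. 279.]] [[ 564. -387.  305.]]
1.05 [[349. 270.]] [[ 568. -391.  309.]]
1.1 [[357. 261.]] [[ 573. -395.  312.]]
1.15 [[365. 252.]] [[ 577. -399.  315.]]
```

```bash
python3 -m inch '0 0 -14 0 0 .95;0 0 -14 0 0 .95;0 0 -14 0 0 .95;0 0 -14 0 0 .95;0 0 -14 0 0 .95;0 0 -14 0 0 .95;0 0 -14 0 0 .95;0 0 -14 0 0 .95;0 0 -14 0 0 .95;0 0 -14 0 0 .95' 0 40
cat >> h.py <<'E'
def axes(): 
    s=ctrl.sense();w=s['ee_rot'];return s,R.from_quat([w[1],w[2],w[3],w[0]]).as_matrix()
def to(target):
    s,M=axes();d=M.T@(np.array(target)-s['eef_pos']);print('t',s['time_s'],'eef',s['eef_pos'].round(1),'toolx yaw',np.arctan2(M[1,0],M[0,0]).round(3),'z',M[:,2].round(3),'SHIFT',d.round(1),'F',np.round(s['force'],1));return d
E
python3 - <<'E'
from h import *
p=np.load('p.npy')
to(G(p,(-60,40,360))[0])
E
```

```text
time_s: 1.03
eef_pos: [146.5, -504.0, 371.8]
ee_rot: [-0.0, 0.936, -0.351, -0.0]
force: [-0.2, -0.0, 0.1]
grip_width: -0.002
grip_force: 0.0
t 1.0333 eef [ 146.5 -504.   371.8] toolx yaw -0.717 z [ 0.  0. -1.] SHIFT [ 206.6 -401.9   11.9] F [-0.2 -0.   0.1]
```

```bash
python3 -m inch '12 -36 -1;12 -36 -1;12 -36 -1;12 -36 -1;12 -36 -1;12 -36 -1;12 -36 -1;12 -36 -1;12 -36 -1;12 -36 -1' 2>&1 | head -5;  python3 -m inch '12 -36 0 0 0 0;12 -36 0 0 0 0;12 -36 0 0 0 0;12 -36 0 0 0 0;12 -36 0 0 0 0;12 -36 0 0 0 0;12 -36 0 0 0 0;12 -36 0 0 0 0;12 -36 0 0 0 0;12 -36 0 0 0 0'
python3 - <<'E'
from h import *
p=np.load('p.npy')
to(G(p,(-60,40,360))[0])
for n in('wrist','top','scene'):
    c=ctrl.capture(n);cv2.imwrite(f'pics/{n}1.png',c['image'][:,:,::-1]);np.savez(n+'1.npz',**c)
c=np.load('wrist1.npz');print(proj(c,G(p,[(-95,135,190),(-95,-135,190),(95,135,190),(-143,25,222)])).round())
E
```

```text
invalid input
time_s: 1.87
eef_pos: [474.0, -308.6, 371.2]
ee_rot: [-0.0, 0.937, -0.349, -0.0]
force: [0.1, -1.1, 0.4]
grip_width: -0.002
grip_force: 0.0
t 1.8667 eef [ 474.  -308.6  371.2] toolx yaw -0.712 z [-0.  0. -1.] SHIFT [ 88.4 -39.   11.2] F [ 0.1 -1.1  0.4]
[[ 170.  113.]
 [ 475.  112.]
 [ 135. -157.]
 [ 293.  174.]]
```

View pics/wrist1.png

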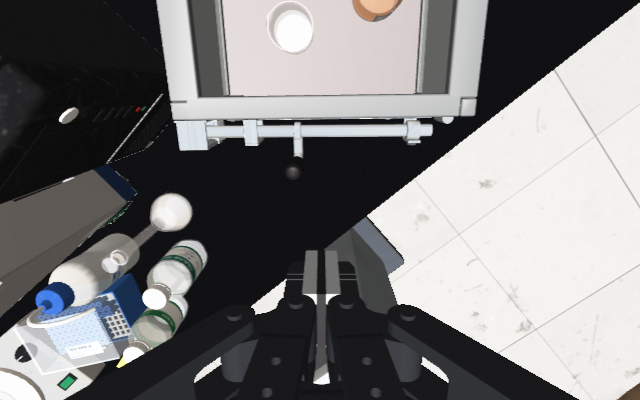

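```bash
python3 -m inch '28 0 0 0 0 0;28 0 0 0 0 0;28 0 0 0 0 0;28 0 0 0 0 0;28 0 0 0 0 0;28 0 0 0 0 0;0 0 16 0 0 0;0 0 17 0 0 0;0 0 17 0 0 0;0 0 17 0 0 0'
python3 - <<'E'
from h import *
p=np.load('p.npy')
to(G(p,(-6,0,305))[0])
c=ctrl.capture('wrist');cv2.imwrite('pics/wrist2.png',c['image'][:,:,::-1])
E
```

```text
time_s: 2.85
eef_pos: [589.7, -413.8, 301.4]
ee_rot: [0.0, 0.937, -0.349, 0.001]
force: [0.9, -0.2, 0.2]
grip_width: -0.0
grip_force: 0.0
t 2.85 eef [ 589.7 -413.8  301.4] toolx yaw -0.714 z [ 0.001 -0.001 -1.   ] SHIFT [-13.9  -3.1  -3.6] F [ 0.9 -0.2  0.2]
```

View pics/wrist2.png

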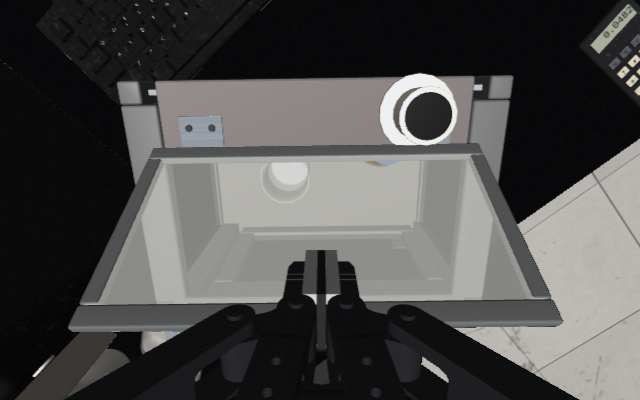

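Run:
```python
import numpy as np
x,z=8,301.4
for a in np.r_[np.arange(1.12,0.06,-.058),.045]:
    X=42-125*np.cos(a)+11;Z=190+125*np.sin(a);print(round(a,3),round(X-x,1),round(z-Z,1));x,z=X,Z
```

```text
1.12 -9.5 -1.1
1.062 -6.4 3.3
1.004 -6.2 3.7
0.946 -6.0 4.1
0.888 -5.8 4.4
0.83 -5.5 4.7
0.772 -5.2 5.0
0.714 -4.9 5.3
0.656 -4.6 5.6
0.598 -4.3 5.9
0.54 -3.9 6.1
0.482 -3.5 6.3
0.424 -3.2 6.5
0.366 -2.8 6.7
0.308 -2.4 6.8
0.25 -2.0 7.0
0.192 -1.6 7.1
0.134 -1.2 7.2
0.076 -0.8 7.2
0.045 -0.2 3.9
```

```bash
python3 -m inch '-9 0 -1 0 0 0;-6 0 3 0 0 0;-6 0 4 0 0 0;-6 0 4 0 0 0;-6 0 4.5 0 0 0;-5.5 0 4.5 0 0 0;-5 0 5 0 0 0;-5 0 5.5 0 0 0;-4.5 0 5.5 0 0 0;-4.5 0 6 0 0 0'
python3 - <<'E'
from h import *
p=np.load('p.npy');to(G(p,(-50,0,260.6))[0])
E
```

```text
time_s: 3.73
eef_pos: [546.3, -376.1, 262.9]
ee_rot: [0.001, 0.937, -0.349, 0.002]
force: [-0.9, -0.6, 1.7]
grip_width: -0.005
grip_force: 1.0
t 3.7333 eef [ 546.3 -376.1  262.9] toolx yaw -0.713 z [ 0.003 -0.003 -1.   ] SHIFT [-0.4 -2.7  2.3] F [-0.9 -0.6  1.7]
```

```bash
python3 -m inch '-4 0 6 0 0 0;-3.5 0 6 0 0 0;-3 0 6.5 0 0 0;-3 0 6.5 0 0 0;-2.5 0 7 0 0 0;-2 0 7 0 0 0;-1.5 0 7 0 0 0;-1 0 7 0 0 0;-1 0 6 0 0 0;0 0 4 0 0 0'
python3 - <<'E'
from h import *
p=np.load('p.npy');to(G(p,(-71,0,195))[0])
E
```

```text
time_s: 4.57
eef_pos: [530.9, -360.9, 197.5]
ee_rot: [0.0, 0.937, -0.349, 0.001]
force: [-0.8, 0.2, 1.7]
grip_width: -0.001
grip_force: 0.8
t 4.5667 eef [ 530.9 -360.9  197.5] toolx yaw -0.712 z [ 0.001 -0.001 -1.   ] SHIFT [ 0.2 -1.3  2.5] F [-0.8  0.2  1.7]
```

Still 1.7 N, so not on the stop yet; press slowly.

```bash
python3 -m inch '0 0 1 0 0 0;0 0 1 0 0 0;0 0 1 0 0 0;0 0 .5 0 0 0;0 0 .5 0 0 0;0 0 0 0 0 0;0 0 0 0 0 0;0 0 0 0 0 0;0 0 0 0 0 0;0 0 0 0 0 0'
```

```text
time_s: 5.4
eef_pos: [531.3, -361.1, 195.8]
ee_rot: [0.001, 0.937, -0.348, 0.002]
force: [-1.8, 2.5, 7.1]
grip_width: -0.001
grip_force: 3.5
```

```bash
python3 -m inch '0 0 -20 0 0 0;0 0 -25 0 0 0;0 0 -25 0 0 0;-12 -4 -20 0 0 0;-15 -5 0 0 0 0;-15 -5 0 0 0 0;-15 -5 0 0 0 0;-15 -5 0 0 0 0;0 0 0 0 0 0;0 0 0 0 0 0' 1 60
python3 - <<'E'
from h import *
p=np.load('p.npy');to(G(p,(-143,25,260))[0])
for n in('wrist','scene'):
    c=ctrl.capture(n);cv2.imwrite(f'pics/{n}3.png',c['image'][:,:,::-1]);np.savez(n+'3.npz',**c)
w=cv2.imread('pics/wrist3.png')
s=cv2.imread('pics/scene3.png')[85:195,300:440]
o=np.zeros((600,800,3),np.uint8);o[:400,:640]=w;s=cv2.resize(s,None,fx=2.5,fy=1.8);o[400:400+s.shape[0],:s.shape[1]]=s[:200]
cv2.imwrite('pics/m3.png',o)
E
```

```text
time_s: 6.23
eef_pos: [492.3, -295.7, 284.9]
ee_rot: [0.001, 0.937, -0.348, 0.002]
force: [-1.2, -0.6, 0.6]
grip_width: 1.002
grip_force: 0.0
t 6.2333 eef [ 492.3 -295.7  284.9] toolx yaw -0.712 z [ 0.003 -0.002 -1.   ] SHIFT [-0.1 -1.9 24.9] F [-1.2 -0.6  0.6]
```

View pics/m3.png

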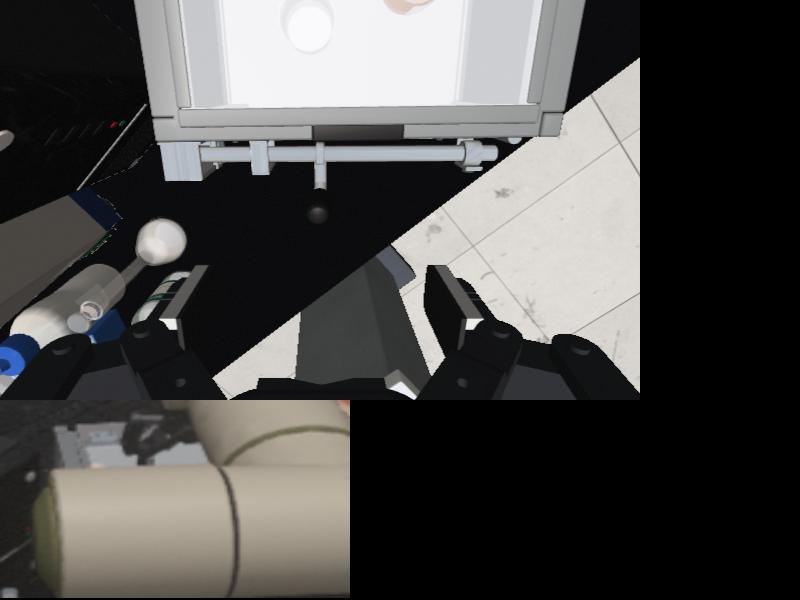

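Run:
```python
from h import *
p=np.load('p.npy')
a,b,s,t=[dict(np.load(n+'.npz')) for n in('wrist1','wrist3','scene1','top1')]
print(tri([(a,(293,172)),(b,(317,213))]), tri([(a,(293,172)),(b,(317,213)),(s,(372.6,145))]),onz(b,(317,213),222),onz(a,(293,172),222))
h=onz(b,(317,213),222)
to([h[0],h[1],187])
for z in (190,): print(onz(b,(155,141),z),onz(b,(562,136),z))
```

```text
[ 493.97070448 -293.52679041  213.61571905] [ 495.06284777 -294.04498792  217.01341149] [ 496.24516312 -295.48567908  222.        ] [ 495.06272151 -295.49993409  222.        ]
t 6.3333 eef [ 492.4 -296.3  284.4] toolx yaw -0.712 z [ 0.002 -0.002 -1.   ] SHIFT [ 2.  -3.1 97.4] F [ 0.6  0.3 -0.7]
[ 596.67884103 -239.31812234  190.        ] [ 422.47812521 -446.16691164  190.        ]
```

```bash
python3 -m inch '1 -1.5 11 0 0 0;1 -1.5 12 0 0 0;0 0 12 0 0 0;0 0 12 0 0 0;0 0 12 0 0 0;0 0 12 0 0 0;0 0 12 0 0 0;0 0 12 0 0 0;0 0 0 0 0 0;0 0 0 0 0 0' 1 60; python3 -m inch '0 0 0 0 0 0;0 0 0 0 0 0;0 0 0 0 0 0;0 0 0 0 0 0;0 0 0 0 0 0;0 0 0 0 0 0;0 0 0 0 0 0;0 0 0 0 0 0;0 0 0 0 0 0;0 0 0 0 0 0' 0 60
python3 - <<'E'
from h import *
c=ctrl.capture('wrist');cv2.imwrite('pics/w4.png',cv2.resize(c['image'][100:300,200:480,::-1],None,fx=2.5,fy=2.5))
E
```

```text
time_s: 7.17
eef_pos: [495.7, -295.1, 188.4]
ee_rot: [-0.0, 0.937, -0.349, 0.0]
force: [-1.4, -0.1, -0.0]
grip_width: 1.0
grip_force: 0.0
time_s: 8.0
eef_pos: [495.6, -295.6, 189.8]
ee_rot: [0.001, 0.937, -0.349, 0.002]
force: [-3.1, -3.9, 3.6]
grip_width: 0.168
grip_force: 58.8
```

View pics/w4.png

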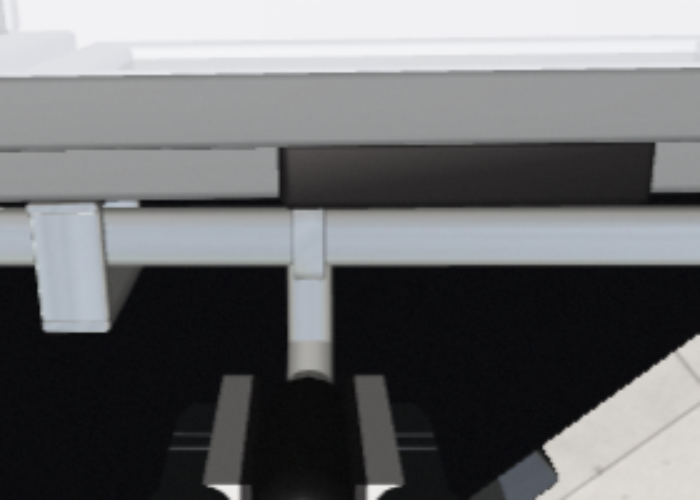

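```bash
python3 -m inch '0 0 -1 0 0 0;0 0 -1 0 0 0;0 0 -1 0 0 0;0 0 -1 0 0 0;0 0 -1 0 0 0;0 0 -1 0 0 0;0 0 -.5 0 0 0;0 0 0 0 0 0;0 0 0 0 0 0;0 0 0 0 0 0'
```

```text
time_s: 8.88
eef_pos: [494.5, -296.2, 193.7]
ee_rot: [0.001, 0.937, -0.349, -0.0]
force: [-4.9, -14.3, -11.1]
grip_width: 0.165
grip_force: 58.5
```

```bash
python3 -m inch '0 0 0 .1 0 0;0 0 0 .1 0 0;0 0 0 .1 0 0;0 0 0 .1 0 0;0 0 0 .1 0 0;0 0 0 0 0 0;0 0 0 0 0 0;0 0 0 0 0 0;0 0 0 0 0 0;0 0 0 0 0 0'
python3 - <<'E'
from h import *
s,M=axes();print(M.round(3),M.T@s['force'],M.T@s['wrist_torque'])
E
```

```text
time_s: 9.72
eef_pos: [494.9, -296.5, 195.6]
ee_rot: [-0.023, 0.937, -0.349, 0.01]
force: [-4.4, -9.9, -0.4]
grip_width: 0.168
grip_force: 62.4
[[ 0.757 -0.653  0.034]
 [-0.654 -0.756  0.035]
 [ 0.003 -0.049 -0.999]] [ 3.15638274 10.36808575 -0.09484515] [-2.37928139e+00  3.48442605e-01  1.32407562e-03]
```

```bash
python3 -m inch '0 0 -.6 .1 0 0;0 0 -.6 0 0 0;0 1 0 0 0 0;0 1 0 0 0 0;0 1 0 0 0 0;0 1 0 0 0 0;0 1 0 0 0 0;0 1 0 0 0 0;0 0 0 0 0 0;0 0 0 0 0 0'
python3 - <<'E'
from h import *
s,M=axes();print(M.T@s['force'],M.T@s['wrist_torque'])
E
```

```text
time_s: 10.55
eef_pos: [491.9, -299.5, 196.8]
ee_rot: [-0.029, 0.937, -0.348, 0.012]
force: [0.1, 0.6, 5.4]
grip_width: 0.165
grip_force: 63.2
[-0.28279004 -0.88708333 -5.3572579 ] [-0.44556327  0.05735962  0.03902948]
```

```bash
python3 -m inch '0 1.5 -.1 0 0 0;0 1.5 -.1 0 0 0;0 1.5 -.1 0 0 0;0 1.5 -.1 0 0 0;0 1.5 -.1 0 0 0;0 1.5 -.1 0 0 0;0 1.5 -.1 0 0 0;0 1.5 -.1 0 0 0;0 0 0 0 0 0;0 0 0 0 0 0'
python3 - <<'E'
from h import *
s,M=axes();print(M.T@s['force'],M.T@s['wrist_torque'])
E
```

```text
time_s: 11.38
eef_pos: [483.7, -308.9, 196.7]
ee_rot: [-0.029, 0.937, -0.348, 0.012]
force: [-0.6, -0.9, 3.9]
grip_width: 0.167
grip_force: 62.5
[ 0.16716298  0.82991731 -3.92311733] [-0.70732598  0.19986722 -0.08098281]
```

```bash
python3 -m inch '0 2 -.1 0 0 0;0 2 -.1 0 0 0;0 2 -.1 0 0 0;0 2 -.1 0 0 0;0 2 -.1 0 0 0;0 2 -.1 0 0 0;0 2 -.1 0 0 0;0 1.5 0 0 0 0;0 0 0 0 0 0;0 0 0 0 0 0'
python3 - <<'E'
from h import *
s,M=axes();print(M.T@s['force'],M.T@s['wrist_torque'])
c=ctrl.capture('wrist');cv2.imwrite('pics/w5.png',c['image'][:,:,::-1])
E
```

```text
time_s: 12.22
eef_pos: [473.6, -320.7, 196.4]
ee_rot: [-0.029, 0.937, -0.348, 0.012]
force: [0.2, -1.7, 1.8]
grip_width: 0.159
grip_force: 61.7
[ 1.21863184  1.04289827 -1.81816589] [-0.59331542  0.33276532  0.00721279]
```

View pics/w5.png

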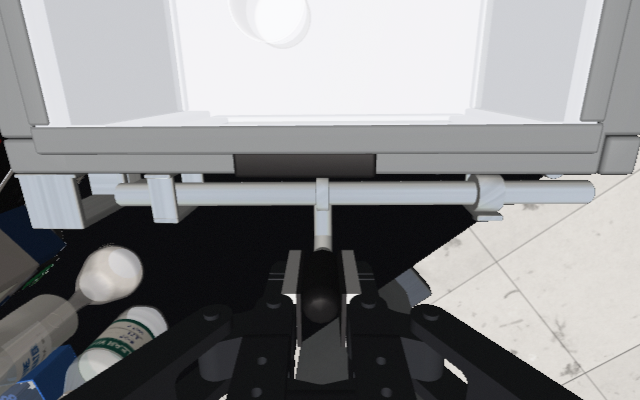

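```bash
python3 -m inch '-2.1 .9 -.05 0 0 -.177;-2.1 .9 -.05 0 0 -.177;-2.1 .9 -.05 0 0 -.177;-2.1 .9 -.05 0 0 -.177;-2.1 .9 -.05 0 0 -.177;-2.1 .9 -.05 0 0 -.177;-2.1 .9 -.05 0 0 -.177;-2.1 .9 -.05 0 0 -.177;-2.1 .9 -.05 0 0 -.177;-2.1 .9 -.05 0 0 -.177'
python3 - <<'E'
from h import *
s,M=axes();print(M.T@s['force'],M.T@s['wrist_torque'])
E
```

```text
time_s: 13.1
eef_pos: [451.4, -315.2, 196.3]
ee_rot: [-0.028, 0.965, -0.259, 0.015]
force: [5.0, -2.3, 2.0]
grip_width: 0.163
grip_force: 61.4
[ 5.48123056 -0.65221659 -1.9077698 ] [-0.09115891  0.818267   -0.08753954]
```

Spring resists with 5.5 N along the expected direction, so the gate is following.

```bash
python3 -m inch '-2.1 .9 -.05 0 0 -.177;-2.1 .9 -.05 0 0 -.177;-2.1 .9 -.05 0 0 -.177;-2.1 .9 -.05 0 0 -.177;-2.1 .9 -.05 0 0 -.177;-2.1 .9 -.05 0 0 -.177;-2.1 .9 -.05 0 0 -.177;-2.1 .9 -.05 0 0 -.177;-2.1 .9 -.05 0 0 -.177;-2.1 .9 -.05 0 0 -.177'; python3 -m inch '-1.5 .6 0 0 0 -.12;0 0 0 0 0 0;0 0 0 0 0 0;0 0 0 0 0 0;0 0 0 0 0 0;0 0 0 0 0 0;0 0 0 0 0 0;0 0 0 0 0 0;0 0 0 0 0 0;0 0 0 0 0 0'
python3 - <<'E'
from h import *
s,M=axes();print(M.T@s['force'],M.T@s['wrist_torque'],np.arctan2(M[1,0],M[0,0]))
p=np.load('p.npy')
c=ctrl.capture('wrist');w=c['image'][:,:,::-1]
t=cv2.resize(ctrl.capture('top')['image'][110:240,340:480,::-1],None,fx=1.4,fy=1.4)
o=np.zeros((600,640,3),np.uint8);o[:400]=w;o[400:400+t.shape[0],:t.shape[1]]=t;cv2.imwrite('pics/m6.png',o)
E
```

```text
time_s: 13.93
eef_pos: [428.9, -314.3, 195.9]
ee_rot: [-0.027, 0.985, -0.169, 0.018]
force: [6.2, -1.1, 2.2]
grip_width: 0.168
grip_force: 61.3
time_s: 14.77
eef_pos: [427.3, -314.3, 195.8]
ee_rot: [-0.026, 0.986, -0.163, 0.018]
force: [5.8, -1.3, 3.2]
grip_width: 0.166
grip_force: 61.4
[ 6.02003668 -0.83311239 -2.97818294] [-0.11791634  0.86905774 -0.10047196] -0.3284414070726304
```

View pics/m6.png

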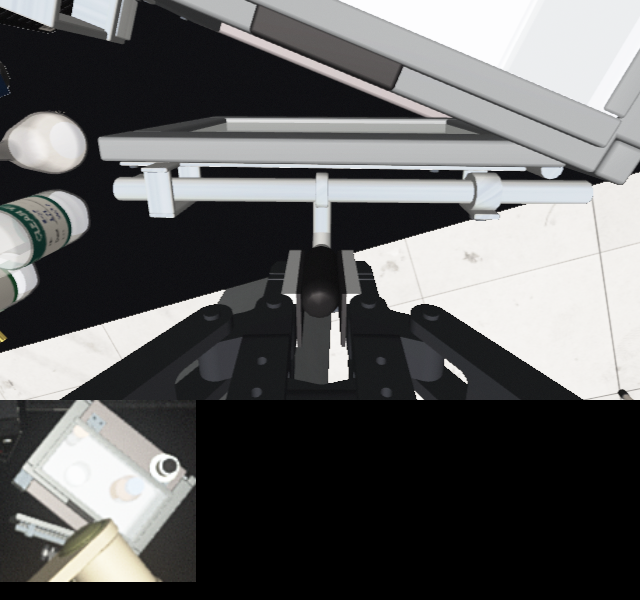

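The gate stands open by about 0.38 rad, judging by the 22° angle between its rail (row 150) and the guard's front frame. The bolt nose is still drawn at (115,188), the hatch is shut and the handle is gripped. Handing in.

```bash
python3 -c "
from rig import ctrl
print(ctrl.finish_job())"
```

```text
the job is handed in; nothing more can be done
None
```

I handed the job in at about 15 s: the hatch is shut, the bolt is lifted and drawn about 32 mm, and the gate is held open at about 0.38 rad (8 cm) by the gripped handle; no verdict came back.

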